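# Sort the vacuum oven's stripped-down fittings

### The job

The fittings taken off the vacuum oven's line need sorting. Stand both hose adaptors on their flanges side by side in the round dish, stand both needle valves knob up side by side in the white, nearly square tray, and draw the steel shaft out of its horizontal storage tube and lay it flat in the long narrow metal tray. Leave everything inside its tray, let go of and at rest.

Things in the scene. Friction and masses are not known exactly. Their poses are not given: they have to be found in the camera images.
- shaft: Plain round steel shaft, 10 mm diameter, 160 mm long, 100 g, lying loose in the horizontal tube; 42 to 58 mm pokes out of the mouth. Origin: middle of its length, on its axis (46 mm up); x along it, into the tube. Draw it out level along its length; it droops if let go once its middle is out. Pinch it with the very fingertips, not reaching below its underside, so it can be laid on a floor.
- tube: Fixed grey tube on a dark stand: horizontal along its x, 26 mm outside, 18 mm inside diameter, axis 50 mm up. Origin: on the table under the axis; open mouth, facing the robot, at x = -40 mm, closed end at +85 mm (inside +80). Stand 50 mm wide, x = -30 to +80 mm. It stands in one row with the three trays, in any order, middles about 180 mm apart.
- adaptor_large: Steel hose adaptor standing upright: a round flange 50 mm in diameter and 5 mm thick at the foot, a ribbed stem about 14 mm in diameter above it, 43 mm tall in all, 70 g. Origin: centre of the flange's underside; z up the stem. Pinch it by the stem.
- adaptor_small: Steel hose adaptor standing upright: a round flange 38 mm in diameter and 5 mm thick at the foot, a ribbed stem about 14 mm in diameter above it, 43 mm tall in all, 70 g. Origin: centre of the flange's underside; z up the stem. Pinch it by the stem.
- valve_straight: Brass needle valve standing upright: body 28 mm square, 26 mm high; round grey knob on top (30 mm diameter, from 34 to 56 mm height); 160 g. Two ports in line, towards its own +x and -x. Ports: 18 mm diameter, axes 12 mm up, ends 32 mm from the valve's axis. Origin: centre of the body's underside; z up. Pinch it by the knob, at any yaw.
- valve_angle: Brass needle valve standing upright: body 28 mm square, 26 mm high; round grey knob on top (30 mm diameter, from 34 to 56 mm height); 160 g. Two ports at a right angle, towards its own +x and +y. Ports: 18 mm diameter, axes 12 mm up, ends 32 mm from the valve's axis. Origin: centre of the body's underside; z up. Pinch it by the knob, at any yaw.
- shaft_tray: Fixed long narrow aluminium tray, 200 mm (x) by 84 mm (y), 14 mm high, walls and floor 4 mm thick, so 192 by 76 mm inside. Origin: centre of its underside, on the table; its x is the long way. For the shaft.
- dish: Fixed round white ceramic dish, 132 mm outside and 124 mm inside diameter, 18 mm high, floor 4 mm thick. Origin: centre of its underside, on the table. For the two hose adaptors.
- valve_tray: Fixed white plastic tray, 144 mm (x) by 124 mm (y), 18 mm high, walls and floor 4 mm thick, so 136 by 116 mm inside. Origin: centre of its underside, on the table. For the two valves; the ports are too low to pass over its walls.
Mind the look-alikes: they are no part of the job. Leave any blue, green or purple look-alike of the valve_straight alone.

How it is judged:
By the outcome, as a careful person would: the job done as asked, in the order asked, and still so for the second after the job is handed in, with the robot touching nothing.
It also fails if it takes over 115 s, if anything falls off the work surface, if the arm or the gripper's body presses on something with over 40 N, if the wrist force passes 120 N, or if a joint passes its speed limit or range.

### The arm

A 7-joint arm with a two-finger parallel gripper is mounted at the origin on the work surface. World frame = base frame: x ahead of the robot, y to its left, z up, the work surface at z = 0. Lengths are in m, angles in degrees, forces in N, time in s.
With the tool pointing down it reaches from about 0.4 to 0.9 m from the base axis. Payload 5.5 kg.
Tool frame: the origin (TCP) lies between the finger pads; the fingertips stand 11 mm ahead of it and the grasp point (between the pads) lies 8 mm behind it (env.tip_extent is the distance from the TCP to the fingertips, in m); z points along the fingers, y is the line along which they close (so a half turn about z gives the same grasp; the last joint's range is limited). The gripper opens to 85 mm and grips with 20 to 120 N. Pads are 22 mm wide; open, the fingers measure 114 mm over their backs; the gripper's body (76 mm by 85 mm) begins 54 mm behind the grasp point. The pads swing forward as they close: fully open they stand 13 mm farther back than shut.
Start: joints at [79.022, 28.699, -24.465, 88.831, 12.651, 65.22, -12.049], TCP at [0.286, -0.584, 0.222] pointing down, gripper open.
Joint ranges: [-164.97, 164.97], [-17.58, 116.51], [-87.97, 89.64], [11.32, 138.91], [-80.73, 260.73], [10.89, 115.49], [-147.41, 147.41]. Speed limits (degrees/s): [147.25, 147.25, 180, 180, 180, 180, 180].

### API

Orientations are given as [roll, pitch, yaw] about the fixed x, y, z axes, in that order (R = Rz(yaw) Ry(pitch) Rx(roll)).
In Python, from workcell import env, get_image, order gives the robot as it stands.
- The arm moves only by the tool apply_moves, never from a script. Its argument "motion" is a list of rows, each a list of 4 numbers: the shift along the world's x, y, z in m, then the turn about the world's z in rad. A call has exactly 5 rows; each row is the pose to reach, as a shift and turn from the pose commanded when the call began; what a row does not reach only later rows make up. A row lasts 1/8 s, in which the tool goes at most 62.5 mm and 10.7 degrees, less where a joint would pass 70% of its speed; a pose out of reach is approached as far as the arm can. A call with a gripper value outside its range is refused whole. "jaw" is the opening, from -1 (shut) to 1 (fully open), set as the call begins (left out, the last holds). The fingers move at their own pace and stop on an object; the grip force is fixed at half the most. Time passes only in rows, so rows that repeat a pose let the fingers close, or fill a call up. It gives the time, the measured TCP pose, the force, the opening and the grip force at its end, in the units of the state.
- env.observe(): the state, without advancing time (a new reading comes with each control period).
- get_image(name): name is "scene" or "side" or "wrist"; returns a dict with "pixels" (420x560x3 uint8, red, green, blue), "K" (3x3 intrinsics, pixels), "R" (3x3) and "t" (3): a world point X has camera coordinates R X + t. Camera axes: x right, y down, z forward; pixel columns grow to the right and rows downward; lengths in m; the calibration is good to about 2 mm. A picture is of the moment at which its call begins. There is no depth.
- order.finish_job(): hands the job in; it is judged then, once.
The state is a dict: "time": time; "joints": joint angles; "qd": joint speeds; "joint_efforts": joint torques, N m; "ee_pos": TCP position; "eef_rot": TCP orientation; "wrist_force": force on the tool from outside, world axes, zero at the start; "ft_torque": the same for the moment, N m; "opening": finger opening in m; "gripper_force": force on a finger pad.
Only numpy, scipy, OpenCV 4.12 (cv2) and the standard library are available. Lean on these libraries where they do the work, as an engineer would, in place of code of your own. Each camera call takes 0.05 s, during which the arm holds its last target. There are 200 camera calls.

## Working session

There is one attempt and no reset: what is moved stays moved. The work goes in short steps, Python scripts to look and compute and a tool call to move; the robot and the scene stay as the last step left them, time stands still between calls to the robot, and variables do not carry over. Pictures are saved under pics/ and viewed, at most 14 in all, crops included, and the job is handed in when it is done.

Besides the shell and the picture viewer there is one more tool, called after "Call:" by a JSON object that holds its "method" and its "body", one argument or row to a line. apply_moves: Moves the arm, as the interface text tells. Its arguments: {"type":"object","properties":{"motion":{"type":"array","items":{"type":"array","items":{"type":"number"}}},"jaw":{"type":"number"}},"required":["motion"]}

```bash
ls; mkdir -p pics; cat > h.py <<'E'
import numpy as np, cv2
from workcell import env, get_image, order
def snap(n,f):
    d=get_image(n); cv2.imwrite(f'pics/{f}.png',d['pixels'][:,:,::-1]); np.savez(f'pics/{f}.npz',**{k:np.array(d[k]) for k in('pixels','K','R','t')}); return d
def load(f): return dict(np.load(f'pics/{f}.npz'))
def ray(d,uv):
    K,R,t=[np.array(d[k]) for k in 'KRt']
    c=-R.T@t; v=R.T@np.linalg.solve(K,[uv[0],uv[1],1.]); return c,v
def onz(d,uv,z):
    c,v=ray(d,uv); return c+v*(z-c[2])/v[2]
def proj(d,X):
    p=d['R']@np.array(X)+d['t']; p=d['K']@p; return p[:2]/p[2]
def tri(d1,u1,d2,u2):
    A=[];b=[]
    for d,u in((d1,u1),(d2,u2)):
        c,v=ray(d,u); v=v/np.linalg.norm(v); P=np.eye(3)-np.outer(v,v); A.append(P); b.append(P@c)
    return np.linalg.lstsq(np.vstack(A),np.hstack(b),rcond=None)[0]
E
python3 - <<'E'
from h import *
for n in('scene','side','wrist'):
    d=snap(n,n+'0'); print(n,-np.array(d['R']).T@d['t'])
print(env.observe())
a=[cv2.imread(f'pics/{n}0.png') for n in('scene','side')]
E
```

```text
pics
scene [1.16597702 0.0770492  0.58592616]
side [0.31568388 0.74761499 0.98579743]
wrist [ 0.34411646 -0.55488452  0.37330018]
{'time': 0.15, 'joints': array([ 79.02179954,  28.74411234, -24.45461021,  88.87736772,
        12.64938588,  65.2199307 , -12.05042055]), 'qd': array([ 0.06631072, -0.09148822, -0.03334874, -0.15250506,  0.04863654,
        0.00640305, -0.04260398]), 'joint_efforts': array([-6.98391828e-03, -5.70035148e+01, -5.82522824e+00, -2.81284761e+01,
        1.06930095e-02,  7.86511519e-03,  3.78444361e-05]), 'ee_pos': array([ 0.28526548, -0.58344085,  0.22076983]), 'eef_rot': array([-1.79911276e+02, -4.79716576e-03,  2.60581295e+01]), 'wrist_force': array([ 0.65923325,  0.48202168, -0.11934065]), 'ft_torque': array([ 0.01161872,  0.04132717, -0.00541738]), 'gripper_force': 0.0, 'opening': 0.08538892138287019}
```

View pics/scene0.png

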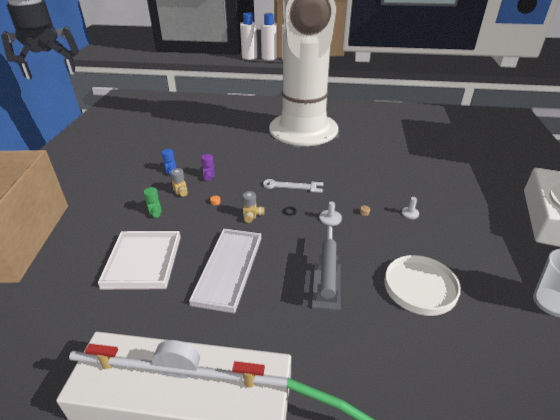

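View pics/side0.png

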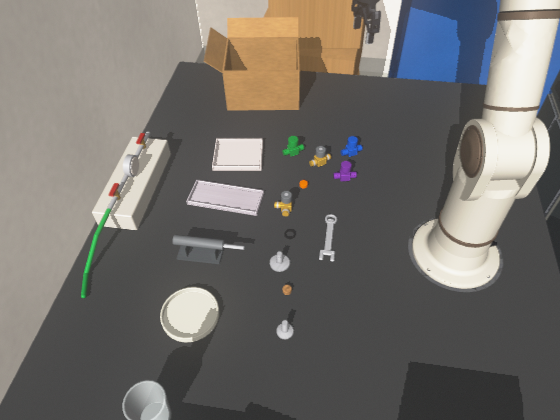

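The scene shows brass valves with grey knobs at about (179,183) and (250,207). Adaptors are at (331,213), large, and (411,208), small. The tube with the shaft is at (329,262), dish (422,284), valve tray (142,259), and shaft tray (228,268). The look-alikes are blue (169,162), purple (207,168) and green (152,203), and are to be left alone.

```bash
python3 - <<'E'
from h import *
s=cv2.imread('pics/scene0.png'); d=cv2.imread('pics/side0.png')
a=cv2.resize(s[140:320,90:470],None,fx=2,fy=2,interpolation=cv2.INTER_CUBIC)
b=cv2.resize(d[125:345,150:370],None,fx=2.5,fy=2.5,interpolation=cv2.INTER_CUBIC)
cv2.imwrite('pics/ca.png',a); cv2.imwrite('pics/cb.png',b)
S=load('scene0');D=load('side0')
def blobs(d,f,lo,hi,roi,mn=15):
    im=cv2.cvtColor(d['pixels'],cv2.COLOR_RGB2HSV); m=cv2.inRange(im,np.array(lo),np.array(hi))
    k=np.zeros_like(m); x0,y0,x1,y1=roi; k[y0:y1,x0:x1]=m[y0:y1,x0:x1]
    for c in cv2.findContours(k,cv2.RETR_EXTERNAL,cv2.CHAIN_APPROX_NONE)[0]:
        if cv2.contourArea(c)>mn:
            r=cv2.minAreaRect(c); print(f,cv2.boundingRect(c),np.round(r[0],1),np.round(r[1],1),round(r[2]),cv2.contourArea(c),np.round(cv2.approxPolyDP(c,4,True)[:,0].tolist()) if cv2.contourArea(c)>900 else '')
for d,f,roi in((S,'scene',(90,140,470,330)),(D,'side',(150,125,370,345))):
    print('bright');blobs(d,f,(0,0,95),(179,60,255),roi)
    print('brass');blobs(d,f,(15,80,80),(30,255,255),roi)
E
```

```text
bright
scene (313, 269, 8, 23) [316.9 280.1] [ 6.5 22.2] 4 95.0 
scene (384, 255, 77, 61) [422.2 285.1] [78.1 57.6] 18 3537.5 [[388 265]
 [387 292]
 [403 308]
 [438 315]
 [456 304]
 [459 281]
 [439 261]
 [405 255]]
scene (98, 231, 84, 59) [139.5 260. ] [58. 83.] 90 3841.0 [[121 231]
 [ 98 280]
 [ 99 289]
 [165 289]
 [179 231]]
scene (189, 228, 73, 86) [225.3 269.3] [48.4 92.3] 20 3670.0 [[223 228]
 [189 305]
 [234 313]
 [261 233]]
scene (312, 201, 31, 109) [327.1 254.9] [ 28.1 108. ] 1 1377.0 [[329 201]
 [319 216]
 [328 226]
 [321 295]
 [330 298]
 [337 290]
 [336 302]
 [313 300]
 [312 306]
 [339 309]
 [340 265]
 [332 226]
 [342 215]]
scene (402, 196, 18, 24) [409.8 208. ] [23. 17.] 81 235.5 
scene (242, 191, 15, 16) [249.8 198.1] [15.8 13.1] 73 151.0 
scene (263, 179, 61, 14) [293.  185.5] [60.4 11.2] 3 412.5 
scene (171, 168, 14, 15) [177.9 175.1] [14.3 11.8] 67 125.5 
scene (277, 140, 55, 8) [304.  143.5] [ 7. 54.] 90 221.5 
brass
scene (361, 207, 9, 8) [364.8 209.4] [8.9 6.3] 27 16.0 
scene (243, 204, 16, 19) [250.5 213. ] [18. 15.] 90 149.5 
scene (172, 180, 16, 17) [179.6 188.1]
[... 466 characters left out ...]
 [327.9 237.2] [15.5 47. ] 4 367.0 
side (281, 191, 11, 13) [286. 197.] [12. 10.] 90 95.0 
side (186, 179, 78, 37) [224.5 196.8] [75.  27.3] 9 1841.5 [[186 200]
 [257 215]
 [263 190]
 [196 179]]
side (315, 146, 11, 12) [319.7 151.3] [ 8.9 11.4] 16 78.5 
side (150, 138, 20, 62) [159.5 168.5] [19. 61.] 0 698.0 
side (212, 137, 51, 34) [237.  153.5] [33. 50.] 90 1541.5 [[262 138]
 [216 138]
 [212 170]
 [261 170]]
brass
side (282, 284, 10, 11) [286.8 289.3] [8.5 9.2] 45 55.5 
side (278, 201, 14, 16) [284.5 208.5] [13. 15.] 0 101.0 
side (300, 180, 7, 8) [303.  183.5] [6.4 6.4] 45 31.0 
side (309, 160, 5, 7) [311. 163.] [5.7 4.2] 45 19.0 
side (314, 153, 18, 14) [322.7 159.6] [11.6 17.4] 82 103.0
```

View pics/ca.png

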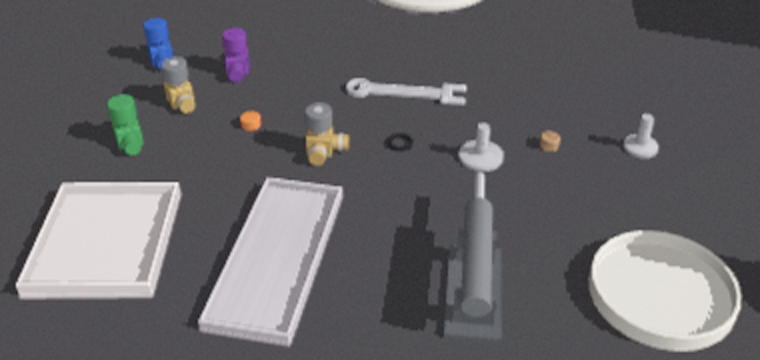

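View pics/cb.png

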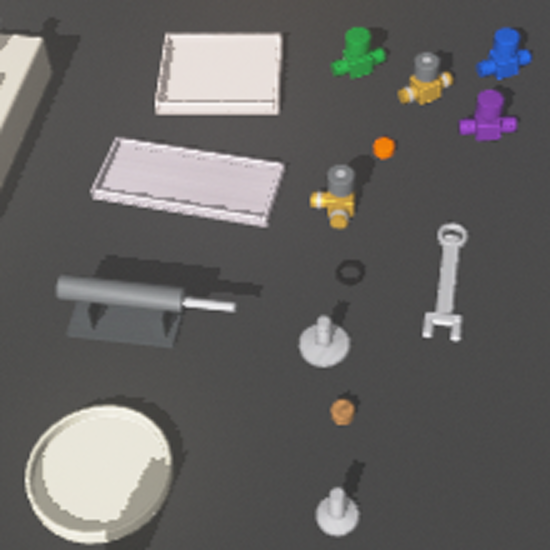

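The crop confirms the choice. The angle valve has its knob at scene (249,194), with ports toward +x and +y. The straight valve has its knob at scene (178,171). The adaptor stems are at crop (482,128) and (646,118). The shaft pokes out toward the robot with its tip at scene (330,228).

```bash
python3 - <<'E'
from h import *
S=load('scene0');D=load('side0'); np.set_printoptions(precision=4,suppress=True)
a=lambda x,y:(x/2+90-.25,y/2+140-.25); b=lambda x,y:(x/2.5+150-.3,y/2.5+125-.3)
P={'knobA':((319,108),(340,173)),'knobS':((175,62),(426,60)),'stemL':((483,127),(324,320)),'stemS':((646,118),(337,492)),'shafttip':((480,176),(235,307)),'tubemouth_top':((480,201),(182,290))}
for k,(u,v) in P.items(): print(k,tri(S,a(*u),D,b(*v)))
for k,u,v,z in(('flL',(481,155),(324,345),.005),('flS',(641,146),(337,516),.005)):
  print(k,onz(S,a(*u),z),onz(D,b(*v),z))
for k,z,us,vs in(('vtray',.018,[(66,184),(180,184),(153,291),(22,291)],[(167,34),(281,34),(280,108),(158,108)]),
 ('straytop',.014,[(268,180),(342,188),(288,334),(203,327)],[(118,139),(284,164),(269,218),(93,191)])):
  A=np.array([onz(S,a(*u),z)[:2] for u in us]);B=np.array([onz(D,b(*v),z)[:2] for v in vs])
  for X in(A,B): print(k,X.tolist(),X.mean(0),[np.linalg.norm(X[i]-X[i-1]).round(3) for i in range(4)])
# dish rim
for d,roi in((S,(384,250,470,325)),(D,(155,280,225,350))):
  im=cv2.cvtColor(d['pixels'],cv2.COLOR_RGB2HSV);x0,y0,x1,y1=roi
  m=cv2.inRange(im,(0,0,95),(179,70,255))*0; m[y0:y1,x0:x1]=cv2.inRange(im,(0,0,95),(179,70,255))[y0:y1,x0:x1]
  c=max(cv2.findContours(m,0,1)[0],key=cv2.contourArea)[:,0]
  X=np.array([onz(d,p,.018)[:2] for p in c]).astype(np.float32);print('dish',cv2.minEnclosingCircle(X),X.min(0),X.max(0))
# tube silhouette edges: axis from shaft & tube in side view
for uv in((182,298),(60,288)): print('tubeaxis side',onz(D,b(*uv),.05))
for uv in((480,201),(477,303)): print('tubetop scene',onz(S,a(*uv),.055))
E
```

```text
knobA [ 0.4453 -0.0849  0.0579]
knobS [ 0.3726 -0.2745  0.057 ]
stemL [0.4347 0.0952 0.0418]
stemS [0.395  0.2744 0.0418]
shafttip [0.5231 0.0947 0.0455]
tubemouth_top [0.5758 0.0941 0.0603]
flL [0.4375 0.0954 0.005 ] [0.4349 0.1003 0.005 ]
flS [0.398 0.275 0.005] [0.3949 0.2798 0.005 ]
vtray [[0.5589245875541543, -0.3382576166591098], [0.5433849796171655, -0.21829392076284235], [0.6903607892034049, -0.19488897927211632], [0.7060237108631304, -0.31390444391331696]] [ 0.6247 -0.2663] [np.float64(0.149), np.float64(0.121), np.float64(0.149), np.float64(0.12)]
vtray [[0.697208149798653, -0.31876627828681103], [0.5572294191653665, -0.3380658992853278], [0.535266935904776, -0.21028521026547786], [0.6764243150325138, -0.19058984999894735]] [ 0.6165 -0.2644] [np.float64(0.13), np.float64(0.141), np.float64(0.13), np.float64(0.143)]
straytop [[0.5205860136682248, -0.12893579398114863], [0.5231975253469947, -0.04831562813249762], [0.7190352788675394, -0.06297944911568307], [0.7213168652959809, -0.1386961186694209]] [ 0.621  -0.0947] [np.float64(0.201), np.float64(0.081), np.float64(0.196), np.float64(0.076)]
straytop [[0.7110617847147858, -0.13906769120462292], [0.5158145689701651, -0.12728198161237558], [0.5178703048416485, -0.0471806197123682], [0.71725241504914, -0.0581574300504164]] [ 0.6155 -0.0929] [np.float64(0.081), np.float64(0.196), np.float64(0.08), np.float64(0.2)]
dish ((0.6228132843971252, 0.26378294825553894), 0.07477928698062897) [0.5494 0.199 ] [0.6973 0.3347]
dish ((0.6154950261116028, 0.27372896671295166), 0.07080142199993134) [0.5478 0.2037] [0.6836 0.3436]
tubeaxis side [0.5762 0.0952 0.05  ]
tubeaxis side [0.6989 0.1004 0.05  ]
tubetop scene [0.5709 0.0951 0.055 ]
tubetop scene [0.6986 0.0969 0.055 ]
```

Call:
{"method": "apply_moves", "body": {
  "motion": [
    [0.03,0.05,-0.01,-0.1],
    [0.06,0.1,-0.02,-0.2],
    [0.09,0.15,-0.03,-0.3],
    [0.12,0.2,-0.04,-0.4],
    [0.15,0.25,-0.05,-0.455]
  ],
  "jaw": -0.1
}}

```text
time: 0.78
ee_pos: [0.4362, -0.3323, 0.1713]
eef_rot: [180.0, -0.0, -0.2]
wrist_force: [1.2, 0.5, 0.7]
opening: 0.0381
gripper_force: 0.0
```

Call:
{"method": "apply_moves", "body": {
  "motion": [
    [0,0.06,0,0],
    [0,0.12,0,0],
    [0,0.18,-0.01,0],
    [0,0.24,-0.02,0],
    [0,0.29,-0.02,0]
  ]
}}

```text
time: 1.4
ee_pos: [0.4346, -0.0415, 0.1511]
eef_rot: [-180.0, 0.1, 0.1]
wrist_force: [0.6, -0.2, -0.4]
opening: 0.0386
gripper_force: 0.0
```

Call:
{"method": "apply_moves", "body": {
  "motion": [
    [0,0.05,-0.01,0],
    [0,0.1,-0.02,0],
    [0,0.14,-0.03,0],
    [0,0.14,-0.04,0],
    [0,0.14,-0.04,0]
  ]
}}

```text
time: 2.02
ee_pos: [0.4347, 0.0954, 0.1108]
eef_rot: [180.0, 0.1, 0.0]
wrist_force: [0.4, 0.1, 0.4]
opening: 0.0383
gripper_force: 0.0
```

```bash
python3 - <<'E'
from h import *
d=snap('wrist','w1'); o=env.observe(); print(o['ee_pos'],o['eef_rot'],o['opening'],o['time'])
for X in((.4355,.0965,.043),(.523,.095,.046)): print(proj(d,X))
E
```

```text
[0.43511294 0.09496082 0.11119914] [ 1.79957792e+02  7.99504932e-02 -6.75101055e-02] 0.03802483121282097 2.075
[275.95680235 214.2473107 ]
[278.3949123   62.72329978]
```

View pics/w1.png

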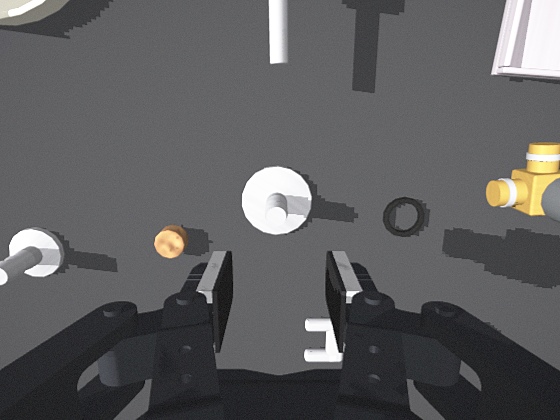

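The wrist view shows the large adaptor's stem top at (277,218), predicted at (276,214), and centred between the fingers. The shaft tip is at (279,62), as predicted.

Call:
{"method": "apply_moves", "body": {
  "motion": [
    [-0.001,0,-0.02,0],
    [-0.001,0,-0.045,0],
    [-0.001,0,-0.07,0],
    [-0.001,0,-0.087,0],
    [-0.001,0,-0.087,0]
  ]
}}

```text
time: 2.7
ee_pos: [0.4339, 0.0951, 0.0239]
eef_rot: [180.0, 0.1, -0.1]
wrist_force: [-1.2, -0.0, -0.2]
opening: 0.0385
gripper_force: 0.0
```

Call:
{"method": "apply_moves", "body": {
  "motion": [
    [0,0,0,0],
    [0,0,0,0],
    [0,0,0,0],
    [0,0,0,0],
    [0,0,0,0]
  ],
  "jaw": -1
}}

```text
time: 3.32
ee_pos: [0.4354, 0.0964, 0.0253]
eef_rot: [-180.0, -0.1, 0.0]
wrist_force: [0.0, -0.1, 7.1]
opening: 0.0099
gripper_force: 59.2
```

Call:
{"method": "apply_moves", "body": {
  "motion": [
    [0,0,0.01,0],
    [0,0,0.035,0],
    [0,0,0.065,0],
    [0,0,0.09,0],
    [0,0,0.1,0]
  ]
}}

```text
time: 3.95
ee_pos: [0.4351, 0.096, 0.126]
eef_rot: [180.0, -0.1, -0.0]
wrist_force: [0.7, 0.1, -1.8]
opening: 0.0099
gripper_force: 58.7
```

Call:
{"method": "apply_moves", "body": {
  "motion": [
    [0.03,0.034,0,0],
    [0.07,0.08,0,0],
    [0.11,0.126,0,0],
    [0.14,0.16,0,0],
    [0.151,0.172,0,0]
  ]
}}

```text
time: 4.58
ee_pos: [0.5859, 0.2709, 0.1234]
eef_rot: [-179.9, 0.1, 0.1]
wrist_force: [-0.7, -0.8, -0.1]
opening: 0.0104
gripper_force: 58.7
```

Call:
{"method": "apply_moves", "body": {
  "motion": [
    [0,0,-0.02,0],
    [0,0,-0.05,0],
    [0,0,-0.075,0],
    [0,0,-0.09,0],
    [0,0,-0.094,0]
  ]
}}

```text
time: 5.2
ee_pos: [0.5838, 0.2665, 0.0293]
eef_rot: [179.9, 0.2, -0.0]
wrist_force: [-4.2, -3.1, 11.1]
opening: 0.0102
gripper_force: 60.0
```

```bash
python3 - <<'E'
from h import *
s=snap('scene','s1');d=snap('side','d1'); o=env.observe(); print(o['ee_pos'],o['wrist_force'],o['gripper_force'])
a=cv2.resize(s['pixels'][190:330,350:490],(560,560))[:,:,::-1][:,:400];b=cv2.resize(d['pixels'][250:390,130:270],(560,560))[:,:,::-1][:,:400]
cv2.imwrite('pics/c1.png',np.hstack([a,b]))
E
```

```text
[0.58527946 0.26768585 0.03046675] [-0.37727538  0.19043088 -0.95580795] 58.759896755218506
```

View pics/c1.png

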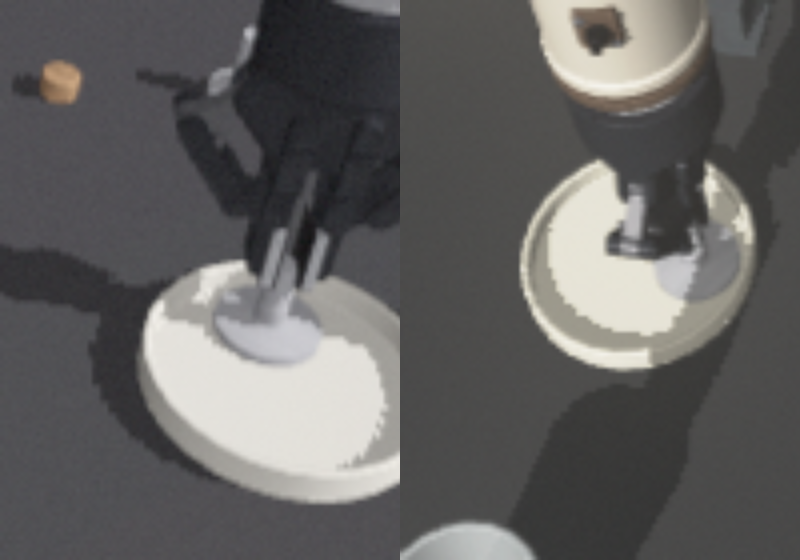

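The large adaptor is in the dish on its flange, near the robot-side wall, with room for the small one. Now I release it and go to the small adaptor.

Call:
{"method": "apply_moves", "body": {
  "motion": [
    [0,0,0,0],
    [0,0,0,0],
    [0,0,0,0],
    [0,0,0.02,0],
    [0,0,0.06,0]
  ],
  "jaw": -0.1
}}

```text
time: 5.92
ee_pos: [0.5845, 0.2676, 0.0908]
eef_rot: [179.9, 0.2, 0.0]
wrist_force: [-0.6, 0.7, 0.6]
opening: 0.0385
gripper_force: 0.0
```

Call:
{"method": "apply_moves", "body": {
  "motion": [
    [-0.01,0,0.02,0],
    [-0.06,0.002,0.025,0],
    [-0.12,0.004,0.025,0],
    [-0.175,0.006,0.025,0],
    [-0.191,0.007,0.025,0]
  ]
}}

```text
time: 6.55
ee_pos: [0.3914, 0.2754, 0.1168]
eef_rot: [179.9, -0.0, 0.2]
wrist_force: [1.0, 0.6, 0.0]
opening: 0.0387
gripper_force: 0.0
```

```bash
python3 - <<'E'
from h import *
d=snap('wrist','w2'); o=env.observe(); print(o['ee_pos'],o['opening'],o['time'])
print(proj(d,(.395,.275,.043)))
E
```

```text
[0.3911632  0.27569736 0.11680149] 0.03852513101351919 6.6
[278.22106944 207.65926157]
```

View pics/w2.png

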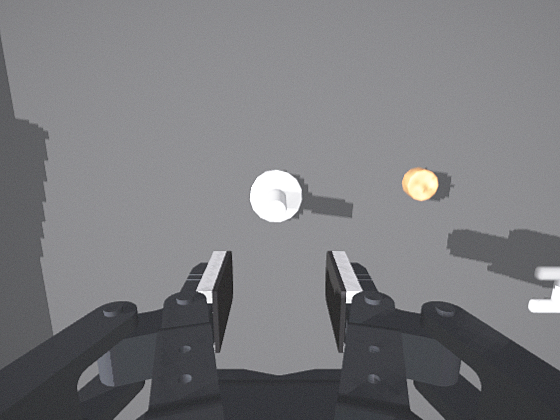

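The small adaptor's stem top is at (276,208), as predicted, so I descend.

Call:
{"method": "apply_moves", "body": {
  "motion": [
    [0,0,-0.02,0],
    [0,0,-0.045,0],
    [0,0,-0.07,0],
    [0,0,-0.09,0],
    [0,0,-0.09,0]
  ]
}}

```text
time: 7.22
ee_pos: [0.3953, 0.2749, 0.025]
eef_rot: [179.9, 0.0, -0.0]
wrist_force: [-0.1, -0.1, 0.3]
opening: 0.0382
gripper_force: 0.0
```

Call:
{"method": "apply_moves", "body": {
  "motion": [
    [0,0,0,0],
    [0,0,0,0],
    [0,0,0,0],
    [0,0,0,0],
    [0,0,0,0]
  ],
  "jaw": -1
}}

```text
time: 7.85
ee_pos: [0.3957, 0.276, 0.0266]
eef_rot: [-179.9, -0.1, -0.0]
wrist_force: [0.3, 0.7, 7.3]
opening: 0.0097
gripper_force: 59.0
```

Call:
{"method": "apply_moves", "body": {
  "motion": [
    [0,0,0.01,0],
    [0,0,0.035,0],
    [0,0,0.065,0],
    [0,0,0.09,0],
    [0,0,0.1,0]
  ]
}}

```text
time: 8.48
ee_pos: [0.395, 0.2751, 0.1271]
eef_rot: [-180.0, -0.1, -0.0]
wrist_force: [0.5, 0.3, -1.5]
opening: 0.0102
gripper_force: 58.6
```

Call:
{"method": "apply_moves", "body": {
  "motion": [
    [0.04,-0.001,0,0],
    [0.1,-0.003,0,0],
    [0.16,-0.005,0,0],
    [0.22,-0.007,0,0],
    [0.254,-0.007,0,0]
  ]
}}

```text
time: 9.1
ee_pos: [0.6511, 0.2658, 0.1241]
eef_rot: [179.9, 0.0, -0.2]
wrist_force: [-0.3, -0.7, -0.2]
opening: 0.0098
gripper_force: 58.6
```

Call:
{"method": "apply_moves", "body": {
  "motion": [
    [0,0,-0.02,0],
    [0,0,-0.05,0],
    [0,0,-0.075,0],
    [0,0,-0.09,0],
    [0,0,-0.095,0]
  ]
}}

```text
time: 9.72
ee_pos: [0.6468, 0.2686, 0.0305]
eef_rot: [180.0, 0.2, 0.0]
wrist_force: [-7.5, -2.1, 19.0]
opening: 0.0099
gripper_force: 60.9
```

```bash
python3 - <<'E'
from h import *
s=snap('scene','s2');d=snap('side','d2'); o=env.observe(); print(o['ee_pos'],o['wrist_force'],o['gripper_force'])
a=cv2.resize(s['pixels'][190:330,350:490],(560,560))[:,:,::-1][:,:400];b=cv2.resize(d['pixels'][250:390,130:270],(560,560))[:,:,::-1][:,:400]
cv2.imwrite('pics/c2.png',np.hstack([a,b]))
E
```

```text
[0.64776381 0.26875489 0.03086178] [-0.15069304 -0.54882035 -0.89210383] 58.73674929141998
```

View pics/c2.png

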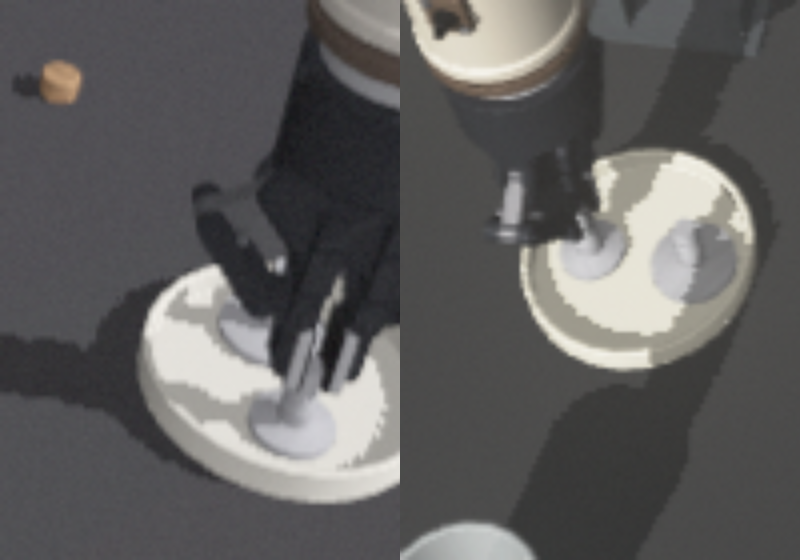

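Both adaptors stand flat in the dish with a clear gap. I release, then head for the angle valve.

Call:
{"method": "apply_moves", "body": {
  "motion": [
    [0,0,0,0],
    [0,0,0,0],
    [0,0,0,0],
    [0,0,0.02,0],
    [0,0,0.07,0]
  ],
  "jaw": -0.1
}}

```text
time: 10.45
ee_pos: [0.6467, 0.2671, 0.0995]
eef_rot: [179.9, 0.3, -0.0]
wrist_force: [1.1, 0.3, 1.7]
opening: 0.0386
gripper_force: 0.0
```

Call:
{"method": "apply_moves", "body": {
  "motion": [
    [0,-0.01,0.03,0],
    [-0.03,-0.05,0.04,0],
    [-0.06,-0.1,0.04,0],
    [-0.09,-0.15,0.04,0],
    [-0.12,-0.2,0.04,0]
  ],
  "jaw": 0.2
}}

```text
time: 11.08
ee_pos: [0.5283, 0.0666, 0.1423]
eef_rot: [180.0, -0.2, -0.0]
wrist_force: [0.1, -1.4, 0.3]
opening: 0.0514
gripper_force: 0.0
```

Call:
{"method": "apply_moves", "body": {
  "motion": [
    [-0.028,-0.05,0,0],
    [-0.056,-0.1,0,0],
    [-0.08,-0.145,-0.005,0],
    [-0.084,-0.153,-0.01,0],
    [-0.084,-0.153,-0.01,0]
  ]
}}

```text
time: 11.7
ee_pos: [0.445, -0.0852, 0.1314]
eef_rot: [180.0, -0.1, -0.1]
wrist_force: [0.2, 0.1, 0.2]
opening: 0.0511
gripper_force: 0.0
```

```bash
python3 - <<'E'
from h import *
d=snap('wrist','w3'); o=env.observe(); print(o['ee_pos'],o['opening'],o['time'])
print(proj(d,(.445,-.085,.056)))
D=load('side0');b=lambda x,y:(x/2.5+150-.3,y/2.5+125-.3)
for n,uv in(('S1',(403,97)),('S2',(448,79)),('A+x',(314,200)),('A+y',(338,221))): print(n,onz(D,b(*uv),.012))
E
```

```text
[ 0.44566811 -0.08410054  0.13148839] 0.05132438598008508 11.75
[277.4540907  212.61467223]
S1 [ 0.39600632 -0.25441587  0.012     ]
S2 [ 0.3461861  -0.29242236  0.012     ]
A+x [ 0.47426287 -0.08100471  0.012     ]
A+y [ 0.44386376 -0.05510007  0.012     ]
```

View pics/w3.png

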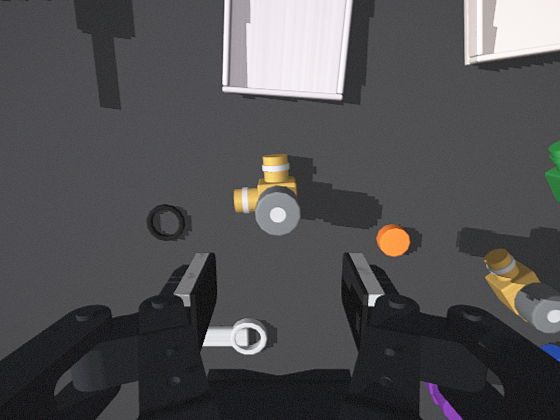

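The knob of the angle valve is at (278,214), predicted at (277,213), with ports toward +x and +y. Next I grasp it and carry it to the tray.

Call:
{"method": "apply_moves", "body": {
  "motion": [
    [0,0,-0.02,0],
    [0,0,-0.045,0],
    [0,0,-0.07,0],
    [0,0,-0.09,0],
    [0,0,-0.091,0]
  ]
}}

```text
time: 12.38
ee_pos: [0.4446, -0.0827, 0.0388]
eef_rot: [-179.9, 0.1, 0.2]
wrist_force: [-0.3, -0.5, -0.8]
opening: 0.0515
gripper_force: 0.0
```

Call:
{"method": "apply_moves", "body": {
  "motion": [
    [0,0,0,0],
    [0,0,0,0],
    [0,0,0,0],
    [0,0,0,0],
    [0,0,0,0]
  ],
  "jaw": -1
}}

```text
time: 13.0
ee_pos: [0.4459, -0.0845, 0.0407]
eef_rot: [-180.0, -0.2, 0.0]
wrist_force: [-1.3, 2.3, 6.7]
opening: 0.0264
gripper_force: 59.1
```

Call:
{"method": "apply_moves", "body": {
  "motion": [
    [0,0,0.01,0],
    [0,0,0.035,0],
    [0,0,0.065,0],
    [0,0,0.09,0],
    [0,0,0.1,0]
  ]
}}

```text
time: 13.62
ee_pos: [0.4452, -0.0854, 0.1413]
eef_rot: [179.9, -0.1, -0.0]
wrist_force: [0.2, -0.4, -1.9]
opening: 0.0263
gripper_force: 59.3
```

Call:
{"method": "apply_moves", "body": {
  "motion": [
    [0.02,-0.028,0,0.03],
    [0.05,-0.07,0,0.07],
    [0.085,-0.12,0,0.11],
    [0.12,-0.167,0,0.148],
    [0.14,-0.195,0,0.148]
  ]
}}

```text
time: 14.25
ee_pos: [0.5847, -0.2834, 0.1384]
eef_rot: [180.0, 0.1, 8.3]
wrist_force: [0.4, 0.8, -1.9]
opening: 0.026
gripper_force: 59.4
```

Call:
{"method": "apply_moves", "body": {
  "motion": [
    [0,0,-0.02,0],
    [0,0,-0.05,0],
    [0,0,-0.075,0],
    [0,0,-0.09,0],
    [0,0,-0.0955,0]
  ]
}}

```text
time: 14.88
ee_pos: [0.584, -0.2786, 0.0448]
eef_rot: [-179.9, 0.1, 8.5]
wrist_force: [-7.9, 4.7, 29.8]
opening: 0.0263
gripper_force: 62.9
```

```bash
python3 - <<'E'
from h import *
s=snap('scene','s3');d=snap('side','d3'); o=env.observe(); print(o['ee_pos'],o['eef_rot'],o['wrist_force'],o['gripper_force'])
a=cv2.resize(s['pixels'][190:330,70:210],(560,560))[:,:,::-1][:,:400];b=cv2.resize(d['pixels'][80:220,180:320],(560,560))[:,:,::-1][:,:400]
cv2.imwrite('pics/c3.png',np.hstack([a,b]))
E
```

```text
[ 0.58464362 -0.27861225  0.0451841 ] [-1.79956099e+02  1.34767224e-02  8.52421975e+00] [-3.64922713  2.80321278  4.37038405] 60.1415491104126
```

View pics/c3.png

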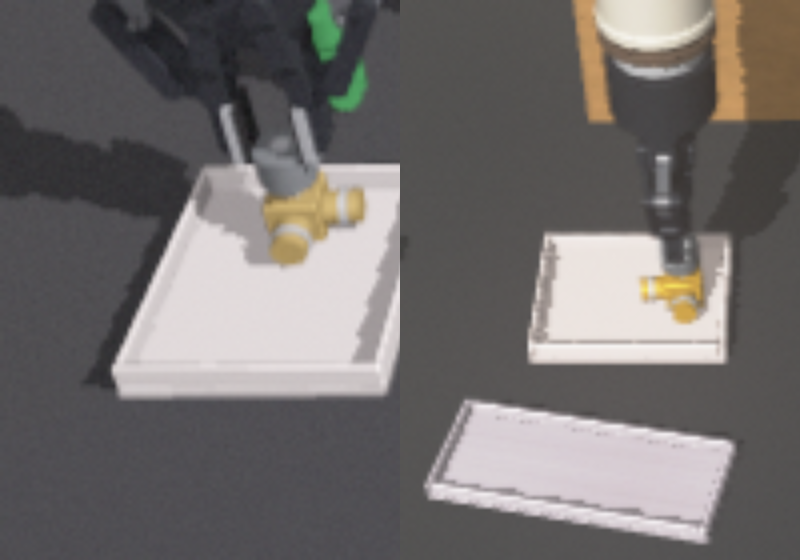

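The angle valve stands flat in the tray's near part. I release it and go to the straight valve.

Call:
{"method": "apply_moves", "body": {
  "motion": [
    [0,0,0,0],
    [0,0,0,0],
    [0,0,0,0],
    [0,0,0.02,0],
    [0,0,0.07,0]
  ],
  "jaw": 0.2
}}

```text
time: 15.6
ee_pos: [0.5827, -0.2791, 0.1133]
eef_rot: [-179.8, 0.2, 8.5]
wrist_force: [0.8, -0.1, -0.3]
opening: 0.0512
gripper_force: 0.0
```

Call:
{"method": "apply_moves", "body": {
  "motion": [
    [-0.01,0,0.02,-0.1],
    [-0.06,0.001,0.025,-0.27],
    [-0.12,0.003,0.025,-0.44],
    [-0.18,0.005,0.025,-0.6],
    [-0.213,0.0055,0.025,-0.672]
  ]
}}

```text
time: 16.23
ee_pos: [0.3687, -0.2745, 0.1403]
eef_rot: [179.9, -0.0, -30.3]
wrist_force: [0.0, -0.4, -1.0]
opening: 0.0513
gripper_force: 0.0
```

```bash
python3 - <<'E'
from h import *
d=snap('wrist','w4'); o=env.observe(); print(o['ee_pos'],o['eef_rot'],o['opening'],o['time'])
print(proj(d,(.3726,-.2745,.056)))
E
```

```text
[ 0.36477232 -0.27446338  0.1397933 ] [179.88453573   0.19538939 -30.55282635] 0.05135210012122028 16.275
[274.37652579 204.48798322]
```

View pics/w4.png

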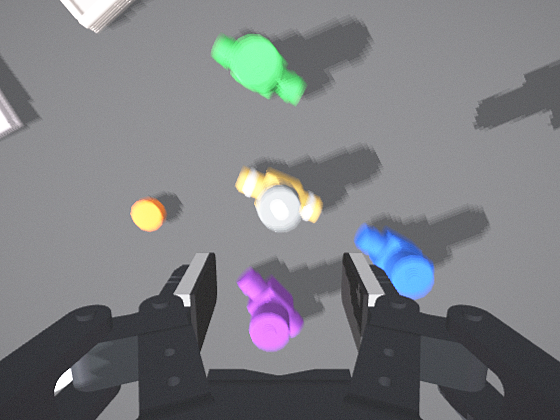

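The straight valve's knob is at (280,208), with its ports at about 36° as measured. Green (258,62), blue (410,270) and purple (270,325) all stay clear of the fingers.

Call:
{"method": "apply_moves", "body": {
  "motion": [
    [0,0,0,0],
    [0,0,-0.02,0],
    [0,0,-0.05,0],
    [0,0,-0.08,0],
    [0,0,-0.0995,0]
  ]
}}

```text
time: 16.9
ee_pos: [0.3735, -0.2742, 0.039]
eef_rot: [-180.0, -0.1, -29.9]
wrist_force: [-0.6, -1.0, 0.8]
opening: 0.0513
gripper_force: 0.0
```

Call:
{"method": "apply_moves", "body": {
  "motion": [
    [0,0,0,0],
    [0,0,0,0],
    [0,0,0,0],
    [0,0,0,0],
    [0,0,0,0]
  ],
  "jaw": -1
}}

```text
time: 17.52
ee_pos: [0.3717, -0.2746, 0.04]
eef_rot: [180.0, -0.0, -30.0]
wrist_force: [-0.6, 0.6, -1.9]
opening: 0.0266
gripper_force: 59.1
```

Call:
{"method": "apply_moves", "body": {
  "motion": [
    [0,0,0.01,0],
    [0,0,0.035,0],
    [0,0,0.065,0],
    [0,0,0.09,0],
    [0,0,0.1,0]
  ]
}}

```text
time: 18.15
ee_pos: [0.3724, -0.275, 0.1416]
eef_rot: [180.0, -0.2, -30.0]
wrist_force: [-0.4, 0.3, -2.0]
opening: 0.0263
gripper_force: 59.3
```

Call:
{"method": "apply_moves", "body": {
  "motion": [
    [0.03,0.002,0,0.1],
    [0.07,0.004,0,0.25],
    [0.12,0.006,0,0.4],
    [0.17,0.008,0,0.55],
    [0.22,0.01,0,0.7]
  ]
}}

```text
time: 18.77
ee_pos: [0.5925, -0.2642, 0.1389]
eef_rot: [-180.0, 0.1, 10.3]
wrist_force: [0.1, -0.1, -1.4]
opening: 0.0266
gripper_force: 59.3
```

Call:
{"method": "apply_moves", "body": {
  "motion": [
    [0.04,0.003,0,0.15],
    [0.06,0.004,0,0.3],
    [0.063,0.004,0,0.375],
    [0.063,0.004,-0.02,0.375],
    [0.063,0.004,-0.05,0.375]
  ]
}}

```text
time: 19.4
ee_pos: [0.6542, -0.2608, 0.0883]
eef_rot: [180.0, 0.0, 31.4]
wrist_force: [0.1, 0.2, -1.5]
opening: 0.0267
gripper_force: 59.3
```

Call:
{"method": "apply_moves", "body": {
  "motion": [
    [0,0,-0.02,0],
    [0,0,-0.035,0],
    [0,0,-0.042,0],
    [0,0,-0.045,0],
    [0,0,-0.045,0]
  ]
}}

```text
time: 20.02
ee_pos: [0.6551, -0.2606, 0.0452]
eef_rot: [180.0, -0.0, 31.6]
wrist_force: [-0.4, 0.5, -1.7]
opening: 0.0262
gripper_force: 59.3
```

Call:
{"method": "apply_moves", "body": {
  "motion": [
    [0,0,0,0],
    [0,0,0,0],
    [0,0,0,0],
    [0,0,0.02,0],
    [0,0,0.07,0]
  ],
  "jaw": 0.2
}}

```text
time: 20.65
ee_pos: [0.6526, -0.2598, 0.1136]
eef_rot: [-179.8, 0.2, 31.6]
wrist_force: [-0.1, -0.4, -0.0]
opening: 0.0509
gripper_force: 0.0
```

Call:
{"method": "apply_moves", "body": {
  "motion": [
    [-0.01,0.01,0.02,-0.1],
    [-0.04,0.06,0.03,-0.2],
    [-0.07,0.11,0.03,-0.35],
    [-0.1,0.16,0.03,-0.45],
    [-0.12,0.2,0.03,-0.525]
  ]
}}

```text
time: 21.28
ee_pos: [0.5338, -0.0581, 0.1464]
eef_rot: [180.0, -0.1, 1.4]
wrist_force: [0.7, 0.8, -0.4]
opening: 0.0511
gripper_force: 0.0
```

```bash
python3 - <<'E'
from h import *
s=snap('scene','s5');d=snap('side','d5'); o=env.observe(); print(o['ee_pos'],o['eef_rot'],o['wrist_force'],o['time'])
a=cv2.resize(s['pixels'][200:310,70:210],None,fx=4,fy=4)[:,:,::-1][:,:460];b=cv2.resize(d['pixels'][110:220,190:275],None,fx=4,fy=4)[:,:,::-1]
cv2.imwrite('pics/c5.png',np.hstack([a,b]))
E
```

```text
[ 0.53301158 -0.05428918  0.14643056] [-1.79916884e+02 -3.89841263e-02  1.86518009e+00] [0.5670681  0.46517234 0.21652905] 21.375
```

View pics/c5.png

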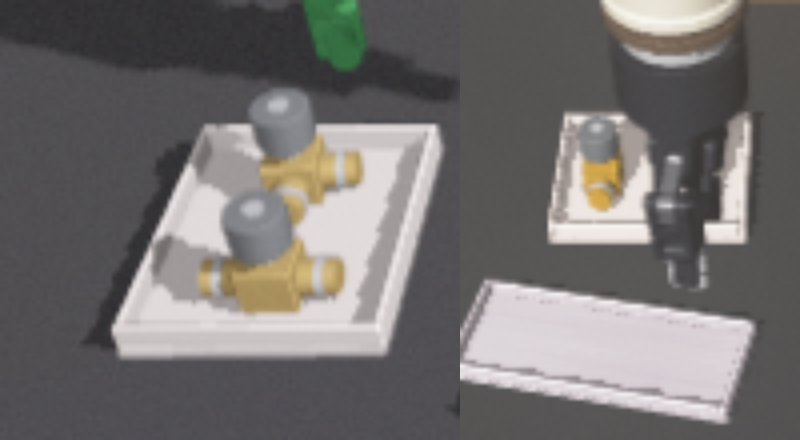

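Both valves stand inside the white tray. The straight one is at the front, at scene crop (265,270), and the angle one is behind it. Next I refine the shaft axis from the earlier wrist view.

```bash
python3 - <<'E'
from h import *
np.set_printoptions(precision=4,suppress=True)
d=load('w1');g=d['pixels'].mean(2)
P=[]
for r in range(3,60,4):
    c=np.where(g[r,255:305]>110)[0]+255
    if len(c)>5: P.append(onz(d,(c.mean(),r),.046)[:2]); w=len(c)
P=np.array(P);f=np.polyfit(P[:,0],P[:,1],1);print(P[[0,-1]],w,'yaw',np.degrees(np.arctan(f[0])),'y at .55',np.polyval(f,.55))
col=g[:,279];print('tip row',np.where(col[40:80]<100)[0][0]+40, onz(d,(279,np.where(col[40:80]<100)[0][0]+40),.046))
print(onz(d,(277,218),.043))
# tube axis from side & scene silhouettes: tube top line in scene, shaft
S=load('scene0');D=load('side0')
g=D['pixels'].mean(2)
Q=[]
for c in range(225,243,2):
    r=np.where(g[238:256,c]>130)[0]+238
    if len(r): Q.append(onz(D,(c,r.mean()),.046)[:2])
Q=np.array(Q);print(Q[[0,-1]],np.degrees(np.arctan(np.polyfit(Q[:,0],Q[:,1],1)[0])))
g=S['pixels'].mean(2)
for r in (229,232,235,238,250,265,280,290):
    c=np.where(g[r,318:342]>85)[0]+318; print(r,c.min(),c.max(),onz(S,(c.mean(),r),.055)[:2])
E
```

```text
[[0.5525 0.0955]
 [0.5249 0.0949]] 18 yaw 0.3764498015488059 y at .55 0.0952852008749461
tip row 64 [0.5223 0.0947 0.046 ]
[0.4331 0.0959 0.043 ]
[[0.57   0.0963]
 [0.5298 0.0967]] -0.21385685919107258
229 327 333 [0.5375 0.0945]
232 327 332 [0.5468 0.0939]
235 327 332 [0.5557 0.0942]
238 322 334 [0.5645 0.0946]
250 325 336 [0.5979 0.0974]
265 324 341 [0.6364 0.1022]
280 318 341 [0.673  0.0994]
290 322 340 [0.6953 0.1014]
```

Call:
{"method": "apply_moves", "body": {
  "motion": [
    [0.003,0.04,0,0],
    [0.008,0.09,0,-0.01],
    [0.012,0.135,-0.01,-0.01],
    [0.016,0.156,-0.03,-0.01],
    [0.016,0.156,-0.045,-0.01]
  ],
  "jaw": -0.3
}}

```text
time: 22.0
ee_pos: [0.5514, 0.0977, 0.1001]
eef_rot: [-179.9, -0.1, 1.1]
wrist_force: [0.2, -0.2, 0.1]
opening: 0.0298
gripper_force: 0.0
```

Call:
{"method": "apply_moves", "body": {
  "motion": [
    [0,0,0,0],
    [0,0,-0.015,0],
    [0,0,-0.03,0],
    [0,0,-0.042,0],
    [0,0,-0.0475,0]
  ]
}}

```text
time: 22.62
ee_pos: [0.5499, 0.0952, 0.0509]
eef_rot: [180.0, 0.1, 0.9]
wrist_force: [-0.1, -0.3, -0.1]
opening: 0.0296
gripper_force: 0.0
```

Call:
{"method": "apply_moves", "body": {
  "motion": [
    [0,0,0,0],
    [0,0,0,0],
    [0,0,0,0],
    [0,0,0,0],
    [0,0,0,0]
  ],
  "jaw": -1
}}

```text
time: 23.25
ee_pos: [0.5506, 0.0956, 0.0523]
eef_rot: [180.0, -0.0, 0.9]
wrist_force: [-0.3, -0.5, 0.5]
opening: 0.0002
gripper_force: 0.0
```

```bash
python3 - <<'E'
from h import *
s=snap('scene','s6');d=snap('side','d6'); o=env.observe(); print(o['ee_pos'],o['eef_rot'],o['wrist_force'],o['ft_torque'],o['opening'],o['gripper_force'])
a=cv2.resize(s['pixels'][190:310,270:370],None,fx=4,fy=4)[:,:,::-1];b=cv2.resize(d['pixels'][190:310,160:260],None,fx=4,fy=4)[:,:,::-1]
cv2.imwrite('pics/c6.png',np.hstack([a,b]))
E
```

```text
[0.55062001 0.09557008 0.05221161] [ 1.79998036e+02 -1.11499393e-02  9.06104359e-01] [-0.37482471  0.10811241  0.20538638] [ 0.01692446  0.09314177 -0.02589351] 1.9763551467605276e-06 0.0
```

View pics/c6.png

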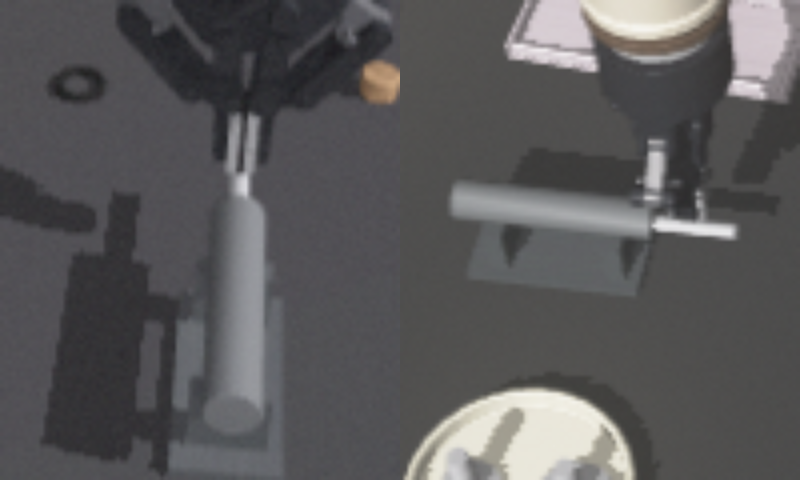

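The fingers shut above the shaft without catching it. The shaft is undisturbed, with its tip still at side (244,248). I open, check the tip extent, and go lower.

```bash
python3 - <<'E'
from h import *
print(env.tip_extent,[a for a in dir(env) if a[0]!='_'])
# shaft underside height: two-view tip now
S=load('scene0');D=load('side0')
print(onz(S,(330,227.5),.046),[proj(S,(.523,.095,z)) for z in(.046,.04)],[proj(D,(.523,.095,z)) for z in(.046,.04)])
E
```

```text
0.011 ['MotionError', 'observe', 'tip_extent']
[0.52220037 0.09466531 0.046     ] [array([330.15318941, 227.76767591]), array([329.93873914, 230.02044489])] [array([243.83698591, 247.26873672]), array([244.02036167, 248.69539772])]
```

Call:
{"method": "apply_moves", "body": {
  "motion": [
    [0,0,0,0],
    [0,0,0,0],
    [0,0,0,0],
    [0,0,0,0],
    [0,0,0,0]
  ],
  "jaw": -0.3
}}

```text
time: 23.98
ee_pos: [0.5505, 0.0956, 0.0521]
eef_rot: [180.0, 0.0, 0.9]
wrist_force: [-0.4, -0.3, 0.4]
opening: 0.0297
gripper_force: 0.0
```

Call:
{"method": "apply_moves", "body": {
  "motion": [
    [0,0,-0.002,0],
    [0,0,-0.004,0],
    [0,0,-0.004,0],
    [0,0,-0.004,0],
    [0,0,-0.004,0]
  ]
}}

```text
time: 24.6
ee_pos: [0.5506, 0.0956, 0.0481]
eef_rot: [-180.0, -0.0, 0.9]
wrist_force: [-0.2, -0.2, 1.0]
opening: 0.0302
gripper_force: 0.0
```

Call:
{"method": "apply_moves", "body": {
  "motion": [
    [0,0,0,0],
    [0,0,0,0],
    [0,0,0,0],
    [0,0,0,0],
    [0,0,0,0]
  ],
  "jaw": -1
}}

```text
time: 25.22
ee_pos: [0.5506, 0.0956, 0.0481]
eef_rot: [180.0, -0.0, 0.9]
wrist_force: [-0.3, 0.6, 0.3]
opening: -0.0002
gripper_force: 0.0
```

```bash
python3 - <<'E'
from h import *
D=load('d6');S=load('s6')
for z in(.041,.052,.06): print(z,'side',proj(D,(.5506,.0956,z)),'scene',proj(S,(.5506,.0956,z)))
print('shaft top/bot side',[proj(D,(.5506,.095,z)).round(1) for z in(.051,.041)])
d=snap('side','d7');s=snap('scene','s7');w=snap('wrist','w7')
g=d['pixels'].mean(2).astype(int)
print('side rows 228-256, cols 318..346 step1'); 
for r in range(230,256): print(r,' '.join('%3d'%v for v in g[r,216:250]))
E
```

```text
0.041 side [232.97263766 247.35999868] scene [329.81516963 238.696137  ]
0.052 side [232.5553562 244.7301054] scene [330.21971199 234.50751729]
0.06 side [232.24803895 242.79325539] scene [330.51815456 231.41745161]
shaft top/bot side [array([232.6, 244.8]), array([233. , 247.2])]
side rows 228-256, cols 318..346 step1
230  60  60  59  60  61  61 147 192 201 201 124  63  58  51  49  49  53  64  65  54  51  72  78  77  78  78  78  79  65  60  59  59  60  60
231  60  62  61  61  61  60 178 201 201 201 122  58  50  51  50  52  53  62  65  54  52  73  78  79  79  79  78  77  66  59  61  59  60  60
232  60  60  61  60  61  64 178 201 201 200 120  62  55  52  51  51  54  62  63  60  56  60  74  77  79  78  78  64  60  60  58  60  61  60
233  61  60  61  60  61  86 182 201 202 175 103  53  52  52  50  50  51  53  51  69  64  62  73  76  79  78  79  65  59  58  59  59  59  59
234  60  62  61  60  62  85 181 204 202 175 103  59  53  51  51  51  52  52  49  65  67  63  75  77  77  78  77  64  58  59  60  61  58  59
235  60  59  60  69  93 113 184 201 201 173 103  60  61  58  52  51  51  53  50
[... 2160 characters left out ...]

251  56  56  59  68  70  91  77  75  79  79  77  80  78  78  79  78  78  78  78  78  78  78  77  77  78  77  77  77  76  76  77  77  76  77
252  58  56  64  71  73  91  72  75  79  79  78  78  78  78  79  78  79  78  77  78  77  76  77  78  78  76  79  79  78  77  77  77  78  78
253  59  57  67  72  93  88  67  75  79  79  78  78  77  78  78  78  78  78  78  78  78  77  79  77  75  77  77  77  77  77  78  77  77  76
254  57  60  68  92  97  77  63  74  77  78  79  77  78  77  80  79  78  78  76  77  79  78  78  77  76  77  78  78  77  75  77  76  77  78
255  59  60  71  92  96  75  76  78  78  78  77  79  77  78  79  78  78  76  77  77  78  77  78  76  78  78  77  77  76  77  77  76  78  77
```

The side pixels show the shaft running unbroken in front of the fingers, which end above it. The pads therefore reach less far than expected. I step down 3 mm at a time and close again.

Call:
{"method": "apply_moves", "body": {
  "motion": [
    [0,0,0,0],
    [0,0,0,0],
    [0,0,0,0],
    [0,0,-0.0015,0],
    [0,0,-0.003,0]
  ],
  "jaw": -0.4
}}

```text
time: 26.0
ee_pos: [0.5505, 0.0956, 0.045]
eef_rot: [180.0, 0.0, 0.9]
wrist_force: [0.0, -0.1, -0.1]
opening: 0.0249
gripper_force: 0.0
```

Call:
{"method": "apply_moves", "body": {
  "motion": [
    [0,0,0,0],
    [0,0,0,0],
    [0,0,0,0],
    [0,0,0,0],
    [0,0,0,0]
  ],
  "jaw": -1
}}

```text
time: 26.62
ee_pos: [0.5506, 0.0956, 0.0451]
eef_rot: [-180.0, -0.0, 0.9]
wrist_force: [0.5, -0.3, -0.3]
opening: -0.0001
gripper_force: 0.0
```

```bash
python3 - <<'E'
from h import *
s=snap('scene','s8'); o=env.observe();print(o['ee_pos'],o['opening'],o['gripper_force'],o['wrist_force'])
for f in('s6','s7','s8'):
  g=load(f)['pixels'].mean(2).astype(int); print(f)
  for r in range(222,244): print(r,' '.join('%3d'%v for v in g[r,320:342]))
w=snap('wrist','w8')
cv2.imwrite('pics/w8.png',w['pixels'][:,:,::-1])
E
```

```text
[0.55060256 0.0955873  0.04515168] 0.0001066567764625907 0.0 [-0.6697658  -0.02359169 -0.14825362]
s6
222  82  81  82  56  48  44  45 118 144 156  79  73 149 157 105  56  43  47  77  81  80  79
223  82  82  81  64  50  41  48 133 148 144  73  89 149 156  97  53  47  51  78  84  83  80
224  81  84  81  65  49  42  37 144 155 137  71  98 151 156 101  58  48  61  80  80  83  82
225  82  83  82  59  46  43  42 150 155 137  71 116 152 157  91  52  48  62  80  83  82  80
226  81  82  80  59  45  42  52 147 155 126  65 125 155 156  84  55  55  64  80  81  83  80
227  82  83  84  47  41  43  63 149 157 118  58 126 144 144  76  52  56  69  83  81  80  83
228  83  84  80  59  48  42  71 150 156 105  54 139 149 135  71  48  47  70  82  81  79  78
229  82  83  85  67  46  41  79 151 155  96  51 148 158 137  72  49  53  76  83  81  81  82
230  81  85  81  74  70  70 105 151 156  95  51 149 155 129  70  53  63  80  84  81  82  82
231  81  82  80  79  83  83 120 152 156  85  62 148 156 126  80  74  76  83  83  83  82  83
232  82  80  81  82  81  81 117 145 147  70  69 147 154 122  86  84  82  82  8
[... 4379 characters left out ...]
 114 107 178 195 133  88  80  80  82  82  83  81  82  84
237  82  81  82  83  81  80  81 105 134 164 207 219 129  81  82  80  83  82  83  80  81  83
238  79  83  82  80  81  80  73  99 135 162 183 205 124  82  81  80  80  81  81  83  81  82
239  82  82  83  83  75  79  82  97 118 131 141 169 139 105  85  82  81  80  80  83  84  82
240  81  83  80  82  74  82  88 101 113 126 132 140 147 139 113  89  82  80  81  83  84  82
241  82  80  80  75  76  83  88 104 115 123 132 142 146 151 141 111  87  81  81  82  83  83
242  82  82  82  65  76  84  92 103 116 127 134 141 148 150 151 136  92  81  83  82  82  82
243  81  84  75  73  75  78  91 106 116 129 136 142 149 151 152 146 101  83  84  83  82  80
```

Comparing the three views, the pad bottoms lie at rows 233, 234.5 and 236. Casting at the pad's front face puts the real tips about 12 mm above the stated TCP height. I lower accordingly to a TCP of 0.033.

Call:
{"method": "apply_moves", "body": {
  "motion": [
    [0,0,0,0],
    [0,0,0,0],
    [0,0,-0.003,0],
    [0,0,-0.007,0],
    [0,0,-0.012,0]
  ],
  "jaw": -0.4
}}

```text
time: 27.35
ee_pos: [0.5505, 0.0955, 0.0327]
eef_rot: [180.0, 0.0, 0.9]
wrist_force: [1.2, -1.2, 0.5]
opening: 0.0257
gripper_force: 0.0
```

Call:
{"method": "apply_moves", "body": {
  "motion": [
    [0,0,0,0],
    [0,0,0,0],
    [0,0,0,0],
    [0,0,0,0],
    [0,0,0,0]
  ],
  "jaw": -1
}}

```text
time: 27.98
ee_pos: [0.5506, 0.0955, 0.0332]
eef_rot: [180.0, -0.0, 0.9]
wrist_force: [-0.7, 0.3, -1.8]
opening: 0.0071
gripper_force: 58.6
```

```bash
python3 - <<'E'
from h import *
s=snap('scene','s9'); d=snap('side','d9'); o=env.observe();print(o['ee_pos'],o['opening'],o['gripper_force'],o['wrist_force'])
g=s['pixels'].mean(2).astype(int)
for r in range(226,242): print(r,' '.join('%3d'%v for v in g[r,320:342]))
g=d['pixels'].mean(2).astype(int)
for r in range(240,256): print(r,' '.join('%3d'%v for v in g[r,218:248]))
E
```

```text
[0.55060234 0.09559344 0.03315006] 0.00715951197835566 58.600375056266785 [-0.42942708  0.42029325 -2.18585467]
226  81  61  50  43  47 118 150 131  90 160 179 137  61 100  81  52  48  50  45  53  72  82
227  82  55  45  46  52 147 166 137 101 178 207 178  84 134 123 118  63  48  47  63  82  80
228  83  55  43  43  64 148 149 112 107 179 208 172  78 136 137 138  69  42  46  72  81  81
229  80  51  44  40  71 150 150 105 117 180 207 156  83 143 148 122  65  44  48  70  81  81
230  75  46  42  46  72 151 156  92 108 156 176 129  84 149 158 116  61  49  51  76  80  80
231  72  53  44  47  88 150 159  97 113 131 130  87  75 149 156 108  60  51  50  77  83  79
232  73  51  42  43 100 150 157  97 120 129 132  74  91 149 155 100  61  49  54  80  84  84
233  74  46  44  41 114 153 155  93 119 130 130  74 101 150 154  98  59  48  57  79  82  82
234  74  48  43  48 126 153 156  87 120 128 132  77 117 153 157  87  54  56  64  79  82  83
235  73  44  45  45 126 143 144  84 119 127 132  74 125 153 158  81  53  54  63  81  82  81
236  73  49  45  43 129 148 134  79 119 129 132  79 124 153 145  79 
[... 1767 characters left out ...]
  71  67  62  62  62  60 132 121 104  85  78  77  77  77  77  75  77  77  76  77
251  59  68  70  92  76  75  78  78  77  78  77  78  77  76  74  73  96  84  77  76  77  77  77  76  76  76  76  76  77  77
252  64  71  73  92  71  73  77  78  79  78  78  78  77  79  78  78  77  77  77  78  78  77  76  77  77  76  76  76  78  77
253  66  72  91  87  67  74  78  78  77  78  77  77  77  77  77  78  78  77  78  77  76  76  78  77  76  77  76  77  77  78
254  68  90  96  76  62  75  77  77  78  78  78  79  78  78  77  78  77  77  77  77  77  77  76  77  77  77  77  76  76  77
255  70  91  96  78  75  79  79  77  78  76  77  79  77  76  78  75  76  77  77  77  77  77  76  78  76  76  78  76  77  75
```

```bash
python3 - <<'E'
from h import *
D=load('d9');S=load('s9')
for z in(.036,.039,.042,.045,.048): print(z,onz(D,(234.5,250.6),z)[:2].round(4),onz(D,(228,249.8),z)[:2].round(4),'scene',onz(S,(325,239.6),z)[:2].round(4))
E
```

```text
0.036 [0.546  0.1012] [0.5624 0.1011] scene [0.5489 0.0864]
0.039 [0.5452 0.1033] [0.5616 0.1032] scene [0.5523 0.0863]
0.042 [0.5445 0.1053] [0.5608 0.1052] scene [0.5556 0.0863]
0.045 [0.5438 0.1073] [0.5601 0.1073] scene [0.559  0.0862]
0.048 [0.5431 0.1094] [0.5593 0.1093] scene [0.5624 0.0862]
```

The shaft is gripped (58.6 N). The tips lie at about z = 0.0415, level with the shaft's underside. I raise it 3 mm to centre it in the bore and draw it straight out.

Call:
{"method": "apply_moves", "body": {
  "motion": [
    [0,0,0.0015,0],
    [0,0,0.003,0],
    [-0.01,0,0.003,0],
    [-0.025,0,0.003,0],
    [-0.04,-0.0005,0.003,0]
  ]
}}

```text
time: 28.7
ee_pos: [0.5088, 0.0951, 0.036]
eef_rot: [180.0, 0.0, 0.9]
wrist_force: [0.0, -0.5, -1.1]
opening: 0.0069
gripper_force: 58.6
```

Call:
{"method": "apply_moves", "body": {
  "motion": [
    [-0.018,0,0,0],
    [-0.036,-0.0005,0,0],
    [-0.054,-0.001,0,0],
    [-0.072,-0.001,0,0],
    [-0.09,-0.0015,0,0]
  ]
}}

```text
time: 29.32
ee_pos: [0.4189, 0.0934, 0.0362]
eef_rot: [180.0, 0.0, 0.9]
wrist_force: [-0.2, 0.9, -0.4]
opening: 0.0073
gripper_force: 58.6
```

```bash
python3 - <<'E'
from h import *
s=snap('scene','s10');d=snap('side','d10'); o=env.observe(); print(o['ee_pos'],o['eef_rot'],o['wrist_force'],o['ft_torque'],o['opening'],o['gripper_force'])
a=cv2.resize(s['pixels'][170:290,270:370],None,fx=4,fy=4)[:,:,::-1];b=cv2.resize(d['pixels'][190:310,200:300],None,fx=4,fy=4)[:,:,::-1]
cv2.imwrite('pics/c10.png',np.hstack([a,b]))
g=d['pixels'].mean(2).astype(int)
for c in range(206,300,4):
  r=np.where(g[225:275,c]>150)[0]+225; print(c,r.min() if len(r) else '-',r.max() if len(r) else '-',len(r),end=' | ')
print([proj(D:=d,(x,.0945,.049)).round(1).tolist() for x in(.393,.421,.553,.574)])
E
```

```text
[0.41720186 0.09301559 0.03585704] [1.79925200e+02 1.60151478e-01 9.75057668e-01] [-0.01122713 -0.82455715 -1.56199134] [-0.02951044  0.00682414 -0.00072952] 0.006913015316406486 58.623746037483215
206 242 245 4 | 210 243 246 4 | 214 243 246 4 | 218 244 247 4 | 222 - - 0 | 226 - - 0 | 230 - - 0 | 234 245 247 3 | 238 245 247 3 | 242 245 248 4 | 246 246 248 3 | 250 246 249 4 | 254 247 249 3 | 258 247 249 3 | 262 247 250 4 | 266 248 250 3 | 270 248 251 4 | 274 249 251 3 | 278 - - 0 | 282 243 253 7 | 286 236 236 1 | 290 253 255 3 | 294 250 253 4 | 298 252 252 1 | [[296.4, 252.6], [285.0, 251.2], [231.8, 245.0], [223.5, 244.0]]
```

The side view's pixel rows confirm the shaft is clear of the mouth: its end is at column 231, the mouth is at 222, and it is level, within 1 px of prediction. Next I lift and carry it to the tray.

Call:
{"method": "apply_moves", "body": {
  "motion": [
    [0,0,0.01,0],
    [0,0,0.03,0],
    [0,0,0.05,0],
    [0,0,0.065,0],
    [0,0,0.07,0]
  ]
}}

```text
time: 30.05
ee_pos: [0.4217, 0.0936, 0.1073]
eef_rot: [-180.0, -0.1, 0.9]
wrist_force: [-0.2, -0.5, -0.4]
opening: 0.0072
gripper_force: 58.7
```

Call:
{"method": "apply_moves", "body": {
  "motion": [
    [0.01,-0.02,0,-0.01],
    [0.04,-0.06,0,-0.03],
    [0.08,-0.11,0,-0.05],
    [0.12,-0.16,0,-0.07],
    [0.145,-0.1845,0,-0.075]
  ]
}}

```text
time: 30.68
ee_pos: [0.5667, -0.0949, 0.1055]
eef_rot: [179.9, 0.0, -3.6]
wrist_force: [-0.2, 1.1, -0.7]
opening: 0.0072
gripper_force: 58.7
```

Call:
{"method": "apply_moves", "body": {
  "motion": [
    [0,0,-0.015,0],
    [0,0,-0.035,0],
    [0,0,-0.055,0],
    [0,0,-0.07,0],
    [0,0,-0.08,0]
  ]
}}

```text
time: 31.3
ee_pos: [0.5648, -0.0902, 0.0248]
eef_rot: [-180.0, 0.1, -3.3]
wrist_force: [0.5, -0.7, -0.3]
opening: 0.0072
gripper_force: 58.8
```

```bash
python3 - <<'E'
from h import *
s=snap('scene','s11');d=snap('side','d11'); o=env.observe(); print(o['ee_pos'],o['eef_rot'],o['wrist_force'],o['gripper_force'])
a=cv2.resize(s['pixels'][205:325,180:290],None,fx=3.6,fy=3.6,interpolation=cv2.INTER_CUBIC)[:,:,::-1];b=cv2.resize(d['pixels'][140:260,170:280],None,fx=3.6,fy=3.6,interpolation=cv2.INTER_CUBIC)[:,:,::-1]
cv2.imwrite('pics/c11.png',np.hstack([a,b]))
E
```

```text
[ 0.56459536 -0.09046672  0.02485975] [-1.79987174e+02  1.18888936e-01 -3.35755658e+00] [-0.98570738 -0.2764781  -0.55756224] 58.754913210868835
```

View pics/c11.png

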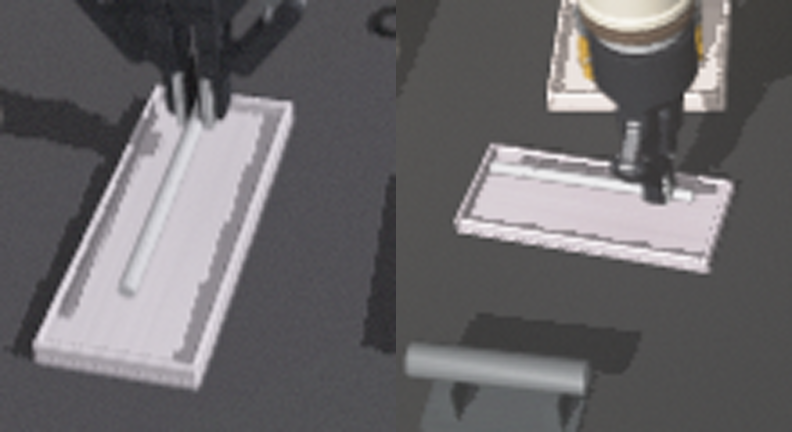

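The shaft hangs level over the middle of the narrow tray and parallel to it (scene crop (190,120) to (128,292)). I lower it gently.

Call:
{"method": "apply_moves", "body": {
  "motion": [
    [0,0,-0.008,0],
    [0,0,-0.015,0],
    [0,0,-0.02,0],
    [0,0,-0.023,0],
    [0,0,-0.025,0]
  ]
}}

```text
time: 32.02
ee_pos: [0.5656, -0.0909, 0.001]
eef_rot: [180.0, -0.0, -3.4]
wrist_force: [0.8, -0.4, -0.5]
opening: 0.007
gripper_force: 58.8
```

Call:
{"method": "apply_moves", "body": {
  "motion": [
    [0,0,-0.0005,0],
    [0,0,-0.001,0],
    [0,0,-0.0015,0],
    [0,0,-0.002,0],
    [0,0,-0.0025,0]
  ]
}}

```text
time: 32.65
ee_pos: [0.5656, -0.0909, -0.0014]
eef_rot: [180.0, -0.0, -3.4]
wrist_force: [-0.4, -0.2, -0.1]
opening: 0.0073
gripper_force: 58.8
```

No contact yet, so I creep 0.5 mm per row.

Call:
{"method": "apply_moves", "body": {
  "motion": [
    [0,0,-0.0003,0],
    [0,0,-0.0006,0],
    [0,0,-0.0009,0],
    [0,0,-0.0012,0],
    [0,0,-0.0015,0]
  ]
}}

```text
time: 33.28
ee_pos: [0.5655, -0.0909, -0.0029]
eef_rot: [180.0, 0.0, -3.4]
wrist_force: [-0.4, 0.7, -0.6]
opening: 0.007
gripper_force: 58.8
```

Call:
{"method": "apply_moves", "body": {
  "motion": [
    [0,0,-0.0003,0],
    [0,0,-0.0006,0],
    [0,0,-0.0009,0],
    [0,0,-0.0012,0],
    [0,0,-0.0014,0]
  ]
}}

```text
time: 33.9
ee_pos: [0.5656, -0.0909, -0.0043]
eef_rot: [180.0, -0.0, -3.4]
wrist_force: [-0.2, 0.1, -0.4]
opening: 0.0074
gripper_force: 58.8
```

Call:
{"method": "apply_moves", "body": {
  "motion": [
    [0,0,-0.0003,0],
    [0,0,-0.0006,0],
    [0,0,-0.0009,0],
    [0,0,-0.0012,0],
    [0,0,-0.0014,0]
  ]
}}

```text
time: 34.52
ee_pos: [0.5656, -0.0909, -0.0051]
eef_rot: [180.0, -0.0, -3.4]
wrist_force: [-3.6, -0.0, 8.0]
opening: 0.0072
gripper_force: 59.5
```

Contact is 8 N, so the shaft is on the floor. I ease off slightly, release with a small opening, and lift.

Call:
{"method": "apply_moves", "body": {
  "motion": [
    [0,0,0.0005,0],
    [0,0,0.0005,0],
    [0,0,0.0005,0],
    [0,0,0.0005,0],
    [0,0,0.0005,0]
  ]
}}

```text
time: 35.15
ee_pos: [0.5656, -0.0909, -0.005]
eef_rot: [180.0, -0.0, -3.4]
wrist_force: [-3.1, -1.0, 5.4]
opening: 0.0067
gripper_force: 59.3
```

Call:
{"method": "apply_moves", "body": {
  "motion": [
    [0,0,0.0005,0],
    [0,0,0.0005,0],
    [0,0,0.0005,0],
    [0,0,0.0005,0],
    [0,0,0.01,0]
  ],
  "jaw": -0.5
}}

```text
time: 35.78
ee_pos: [0.5648, -0.0908, 0.0044]
eef_rot: [-180.0, 0.1, -3.4]
wrist_force: [-0.1, -0.2, -0.3]
opening: 0.0215
gripper_force: 0.0
```

Call:
{"method": "apply_moves", "body": {
  "motion": [
    [0,0,0.02,0],
    [0,0,0.05,0],
    [0,0,0.1,0],
    [-0.02,0,0.15,0],
    [-0.06,0,0.2,0]
  ]
}}

```text
time: 36.4
ee_pos: [0.5074, -0.0906, 0.207]
eef_rot: [180.0, -0.2, -3.3]
wrist_force: [-0.6, -1.5, 0.5]
opening: 0.0213
gripper_force: 0.0
```

Call:
{"method": "apply_moves", "body": {
  "motion": [
    [-0.04,0,0.03,0],
    [-0.08,0,0.05,0],
    [-0.1,0,0.05,0],
    [-0.1,0,0.05,0],
    [-0.1,0,0.05,0]
  ]
}}

```text
time: 37.02
ee_pos: [0.4074, -0.0909, 0.2545]
eef_rot: [180.0, -0.1, -3.4]
wrist_force: [-0.5, 0.5, -1.4]
opening: 0.0215
gripper_force: 0.0
```

```bash
python3 - <<'E'
from h import *
s=snap('scene','s12');d=snap('side','d12'); o=env.observe(); print(o['ee_pos'],o['opening'],o['time'])
np.set_printoptions(precision=3,suppress=True)
# shaft in tray: bright line per side column / scene row
for dd,n in((s,'scene'),(d,'side')):
  g=cv2.cvtColor(dd['pixels'],cv2.COLOR_RGB2HSV); 
  print(n,[proj(dd,p).round(1).tolist() for p in((.538,-.089,.009),(.698,-.0985,.009))])
  a,b=[proj(dd,p) for p in((.528,-.0885,.009),(.708,-.099,.009))]
  gr=dd['pixels'].mean(2); e=(b-a)/np.linalg.norm(b-a); nn=np.array([-e[1],e[0]])
  for t in np.linspace(0,1,13):
    p=a+(b-a)*t; print(round(t,2),[int(gr[tuple(np.round((p+nn*k))[::-1].astype(int))]) for k in range(-6,7)])
# valves & adaptors: blob centres
for dd,f in((s,'scene'),(d,'side')):
  h=cv2.cvtColor(dd['pixels'],cv2.COLOR_RGB2HSV); m=cv2.inRange(h,(15,80,80),(30,255,255))
  print(f,[(cv2.boundingRect(c)) for c in cv2.findContours(m[120:330,80:480].copy(),0,1)[0] if cv2.contourArea(c)>30])
def cmp(): 
  for x,y,z in((.585,.268,.047),(.649,.268,.047),(.5847,-.28,.06),(.655,-.2605,.06)):
    u=proj(s,(x,y,z)).round().astype(int);v=proj(d,(x,y,z)).round().astype(int);print(u,s['pixels'][u[1],u[0]],v,d['pixels'][v[1],v[0]])
cmp()
E
```

```text
[ 0.40731827 -0.09070085  0.25382284] 0.021270529212773524 37.125
scene [[240.5, 238.5], [217.1, 297.2]]
0.0 [201, 202, 205, 205, 199, 195, 194, 194, 192, 163, 156, 180, 161]
0.08 [200, 201, 203, 203, 203, 210, 210, 215, 195, 159, 176, 176, 178]
0.17 [200, 201, 201, 203, 202, 199, 218, 205, 205, 161, 129, 141, 154]
0.25 [199, 199, 202, 201, 198, 206, 219, 212, 180, 133, 140, 140, 139]
0.33 [201, 200, 202, 200, 200, 198, 218, 213, 193, 140, 134, 142, 145]
0.42 [201, 200, 201, 202, 202, 199, 215, 216, 194, 159, 135, 137, 147]
0.5 [203, 202, 201, 203, 201, 201, 215, 216, 204, 162, 129, 140, 152]
0.58 [204, 204, 204, 204, 204, 217, 218, 212, 205, 182, 130, 141, 140]
0.67 [205, 204, 203, 204, 206, 204, 213, 194, 196, 145, 145, 135, 140]
0.75 [205, 206, 203, 204, 205, 206, 216, 216, 195, 163, 130, 142, 147]
0.83 [206, 205, 205, 204, 206, 197, 216, 216, 202, 164, 131, 141, 147]
0.92 [207, 206, 205, 206, 206, 197, 209, 199, 202, 176, 147, 141, 141]
1.0 [197, 196, 194, 194, 207, 204, 191, 206, 206, 207, 206, 206, 205]
side [[253.0, 200.8], [197.8, 192.3]]
0.0 [199, 198, 216, 216, 216, 217, 21
[... 499 characters left out ...]
226, 145, 212, 216, 216, 217]
0.67 [218, 218, 216, 217, 199, 230, 240, 218, 134, 214, 216, 217, 217]
0.75 [218, 218, 218, 219, 188, 234, 238, 206, 151, 215, 216, 218, 217]
0.83 [219, 219, 218, 220, 196, 235, 233, 168, 147, 214, 217, 217, 218]
0.92 [219, 220, 220, 218, 220, 206, 237, 230, 153, 215, 218, 216, 218]
1.0 [221, 220, 219, 218, 220, 219, 209, 218, 207, 205, 148, 128, 118]
scene [(45, 140, 23, 18), (55, 114, 19, 17)]
side [(202, 164, 9, 11), (220, 60, 7, 8), (141, 28, 10, 15), (163, 27, 12, 14)]
[423 257] [190 190 195] [201 306] [202 202 203]
[428 282] [191 191 196] [173 303] [205 203 206]
[140 227] [180 179 186] [249 140] [202 201 202]
[135 252] [175 175 180] [224 142] [200 199 201]
```

The shaft shows bright along its predicted floor line in both views, with its shadow hugging it. Both stem tops and both knobs are at their predicted pixels. I hand the job in.

```bash
python3 -c "
from workcell import order
print(order.finish_job())"
```

```text
the job is handed in; nothing more can be done
None
```

Job handed in at about 37 s: both hose adaptors stand in the round dish, both valves stand knob up in the white tray, and the shaft lies flat in the narrow tray; my last camera check agreed, but no verdict was returned.

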